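Fit the 12 mm format strip in the tray nest

TASK

Find the 12 mm format strip among the three look-alikes in the black rack by gripping them across their thickness, press it gently down, clear of the end stop, between the steel wall and the green sprung shoe of the tray nest until it is fully home on its seat, then slide it along under the blue stop's nose until you feel it come firmly up against the stop's buffer screw, without forcing the buffer or shifting the stop. Leave the strip bearing on the buffer and let go, with the other two strips standing in the rack and the loose soap bars and the wrench left where they are.

Things in the scene. Friction and masses are not known exactly. Their poses are not given: they have to be found in the camera images.
- strip_a: White format strip, hat-shaped: base bar 110 long, 32 high; grip block 50 long, 40 high, centred on top (72 mm in all), one thickness throughout. The three look alike but one is 9, one 12, one 15 mm thick, unmarked; which stands where changes, so the finger opening on a gripped strip tells. 30 to 100 g. Origin: centre of the underside; x along the length, y through the thickness, z up. Either end may lead.
- strip_b: White format strip, hat-shaped: base bar 110 long, 32 high; grip block 50 long, 40 high, centred on top (72 mm in all), one thickness throughout. The three look alike but one is 9, one 12, one 15 mm thick, unmarked; which stands where changes, so the finger opening on a gripped strip tells. 30 to 100 g. Origin: centre of the underside; x along the length, y through the thickness, z up. Either end may lead.
- strip_c: White format strip, hat-shaped: base bar 110 long, 32 high; grip block 50 long, 40 high, centred on top (72 mm in all), one thickness throughout. The three look alike but one is 9, one 12, one 15 mm thick, unmarked; which stands where changes, so the finger opening on a gripped strip tells. 30 to 100 g. Origin: centre of the underside; x along the length, y through the thickness, z up. Either end may lead.
- rack: Fixed black rack, 140 x 200 mm, 36 high: three open-topped slots side by side along its y, 65 mm apart, the middle one at its centre. Each is 117 mm long (along x), 17 wide, its floor 12 mm above the table; in each a strip stands upright, length along the rack's x, 48 mm of it showing. Origin: centre of the underside.
- nest: Fixed tray nest: steel plate with a white-rimmed tray of cream bars (up to 38 mm high) on its +x part. Along its y at x = 0 runs the strip's channel, from a steel cheek at y = -115 mm: steel wall on the +x side, 25 mm high over the seat, top edge bevelled; green sprung shoe on the -x side; end stop at +y. Origin: at table level in the channel's middle line, 6 mm to -x of the wall's face; z up.
- seat (a point): Point on the channel's seat at the foot of the steel wall, at nest y = 0, 16 mm above the table; axes as the nest's. A strip that is home has its underside at this height, one side flat on the wall (a 12 mm strip's origin is then 6 mm to -x of here) and its length along the nest's y. Contact of over 60 N between strip and nest spoils the strip.
- shoe_mid (a point): Middle of the green shoe's face, 10 mm above the seat; shoe 110 mm long along the nest's y. At rest it leaves 9 mm to the wall; above 18 mm over the seat it is bevelled, the mouth about 18 mm wide 27 mm over the seat. A 12 mm strip pushes it back 3 mm against 4.5 N of spring, so pushing down and sliding along meet 3 to 10 N of drag, varying with friction. 15 mm does not go in.
- stop: End stop, lightly clamped: blue block with black clamp lever (top 77 mm over the seat, reaching to +x), in the channel's +y end, place varies. Origin: foot of its face (looks to -y), at seat height on the channel's middle line; axes as the nest's. From the face a nose 8 mm thick reaches 24 mm to -y over the channel, 35.5 mm above the seat: a strip that is home passes under it, 3.5 mm to spare.
- stop_face (a point): Point on the stop's face, 16 mm above the seat, on the channel's middle line. Here a buffer screw, 12 mm across, stands out to -y by 2 to 20 mm, half under the nose; its setting varies and is not measured: feel for it. Its black tip is sprung: 2 mm of travel at up to 2 N, then hard. A strip firmly on it has its origin 55 to 73 mm to -y of the face. Over 12 N spoils the buffer's setting.
- wrench: Bystander: steel wrench lying on the table.
- bar_1: Bystander: loose cream soap bar, 80 x 25 mm.
- bar_2: Bystander: loose cream soap bar, 80 x 25 mm.
Mind the look-alikes: they are no part of the job. What is shaped like the strip_b but orange or yellow is not meant.

How it is judged:
On the way, in this order (a step that is already met when the one before it is completed fails the run):
1. a strip is lifted out of the rack in the fingers (((z of strip_a in the frame of rack above 0.04 m and contact force between the fingers and strip_a above 1 N) or (z of strip_b in the frame of rack above 0.04 m and contact force between the fingers and strip_b above 1 N) or (z of strip_c in the frame of rack above 0.04 m and contact force between the fingers and strip_c above 1 N))), for 0.1 s.
2. the 12 mm strip (it holds the shoe 12 mm off the wall) is home on its seat in the channel, still clear of the stop (x of shoe_mid in the frame of seat between -0.0132 and -0.0108 m and ((z of strip_a in the frame of seat between -0.003 and 0.002 m and x of strip_a in the frame of seat between -0.0085 and -0.004 m and angle between the x axis of strip_a and the y axis of nest, either way round below 0.06 rad and angle between strip_a's own z axis and vertical below 0.06 rad and y of strip_a in the frame of stop_face below -0.0765 m) or (z of strip_b in the frame of seat between -0.003 and 0.002 m and x of strip_b in the frame of seat between -0.0085 and -0.004 m and angle between the x axis of strip_b and the y axis of nest, either way round below 0.06 rad and angle between strip_b's own z axis and vertical below 0.06 rad and y of strip_b in the frame of stop_face below -0.0765 m) or (z of strip_c in the frame of seat between -0.003 and 0.002 m and x of strip_c in the frame of seat between -0.0085 and -0.004 m and angle between the x axis of strip_c and the y axis of nest, either way round below 0.06 rad and angle between strip_c's own z axis and vertical below 0.06 rad and y of strip_c in the frame of stop_face below -0.0765 m))), for 0.2 s.
3. home on its seat, it bears on the stop's buffer (x of shoe_mid in the frame of seat between -0.0132 and -0.0108 m and ((z of strip_a in the frame of seat between -0.003 and 0.002 m and x of strip_a in the frame of seat between -0.0085 and -0.004 m and angle between the x axis of strip_a and the y axis of nest, either way round below 0.06 rad and angle between strip_a's own z axis and vertical below 0.06 rad and y of strip_a in the frame of stop_face between -0.0765 and -0.053 m and contact force between strip_a and stop above 4 N) or (z of strip_b in the frame of seat between -0.003 and 0.002 m and x of strip_b in the frame of seat between -0.0085 and -0.004 m and angle between the x axis of strip_b and the y axis of nest, either way round below 0.06 rad and angle between strip_b's own z axis and vertical below 0.06 rad and y of strip_b in the frame of stop_face between -0.0765 and -0.053 m and contact force between strip_b and stop above 4 N) or (z of strip_c in the frame of seat between -0.003 and 0.002 m and x of strip_c in the frame of seat between -0.0085 and -0.004 m and angle between the x axis of strip_c and the y axis of nest, either way round below 0.06 rad and angle between strip_c's own z axis and vertical below 0.06 rad and y of strip_c in the frame of stop_face between -0.0765 and -0.053 m and contact force between strip_c and stop above 4 N))), for 0.3 s.
At the end, for the whole second after the job is handed in: The 12 mm strip stands at rest in the channel, underside within 2 mm of the seat, flat on the steel wall (within 2 mm, 0.06 rad), its end under the nose, still touching the buffer (at least 0.3 N), the stop within 3 mm of its place; the other two strips stand in the rack (x of shoe_mid in the frame of seat between -0.0132 and -0.0108 m and distance of stop_face from where it was at the start of the episode below 0.003 m and ((z of strip_a in the frame of seat between -0.003 and 0.002 m and x of strip_a in the frame of seat between -0.0085 and -0.004 m and angle between the x axis of strip_a and the y axis of nest, either way round below 0.06 rad and angle between strip_a's own z axis and vertical below 0.06 rad and y of strip_a in the frame of stop_face between -0.0765 and -0.053 m and contact force between strip_a and stop above 0.3 N and linear speed of strip_a below 0.02 m/s and z of each of strip_b, strip_c in the frame of rack below 0.02 m and horizontal distance between each of strip_b, strip_c and rack below 0.085 m and angle between each of strip_b, strip_c's own z axis and vertical below 0.5 rad) or (z of strip_b in the frame of seat between -0.003 and 0.002 m and x of strip_b in the frame of seat between -0.0085 and -0.004 m and angle between the x axis of strip_b and the y axis of nest, either way round below 0.06 rad and angle between strip_b's own z axis and vertical below 0.06 rad and y of strip_b in the frame of stop_face between -0.0765 and -0.053 m and contact force between strip_b and stop above 0.3 N and linear speed of strip_b below 0.02 m/s and z of each of strip_a, strip_c in the frame of rack below 0.02 m and horizontal distance between each of strip_a, strip_c and rack below 0.085 m and angle between each of strip_a, strip_c's own z axis and vertical below 0.5 rad) or (z of strip_c in the frame of seat between -0.003 and 0.002 m and x of strip_c in the frame of seat between -0.0085 and -0.004 m and angle between the x axis of strip_c and the y axis of nest, either way round below 0.06 rad and angle between strip_c's own z axis and vertical below 0.06 rad and y of strip_c in the frame of stop_face between -0.0765 and -0.053 m and contact force between strip_c and stop above 0.3 N and linear speed of strip_c below 0.02 m/s and z of each of strip_a, strip_b in the frame of rack below 0.02 m and horizontal distance between each of strip_a, strip_b and rack below 0.085 m and angle between each of strip_a, strip_b's own z axis and vertical below 0.5 rad))).
It fails at once if the stop is shifted by more than 3 mm (distance of stop_face from where it was at the start of the episode above 0.003 m).
It fails at once if a strip is forced into the nest with more than 60 N (contact force between any of strip_a, strip_b, strip_c and nest above 60 N).
It fails at once if the buffer is pushed with more than 12 N (contact force between any of strip_a, strip_b, strip_c and stop above 12 N).
It fails at once if a bystander is moved by more than 30 mm (distance of any of wrench, bar_1, bar_2 from where it was at the start of the episode above 0.03 m).
It also fails if it takes over 67 s, if anything falls off the work surface, if the arm or the gripper's body presses on something with over 40 N, if the wrist force passes 120 N, or if a joint passes its speed limit or range.

ROBOT

A 7-joint arm with a two-finger parallel gripper is mounted at the origin on the work surface. World frame = base frame: x ahead of the robot, y to its left, z up, the work surface at z = 0. Lengths are in m, angles in rad, forces in N, time in s.
With the tool pointing down it reaches from about 0.35 to 0.9 m from the base axis. Payload 8.1 kg.
Tool frame: the origin (TCP) lies between the finger pads; the fingertips stand 17 mm ahead of it and the grasp point (between the pads) lies 2 mm behind it; z points along the fingers, y is the line along which they close (so a half turn about z gives the same grasp; the last joint's range is limited). The gripper opens to 92 mm and grips with 3 to 60 N. Pads are 19 mm wide; open, the fingers measure 130 mm over their backs; the gripper's body (75 mm by 190 mm) begins 47 mm behind the grasp point.
Start: joints at [1.051, 0.434, 0.025, 1.573, -0.012, 1.134, -0.075], TCP at [0.253, -0.572, 0.244] pointing down, gripper open.
Joint ranges: [-2.62, 2.62], [-0.44, 2.09], [-1.27, 1.32], [0.08, 2.57], [-1.32, 4.46], [0.12, 2], [-2.74, 2.74]. Speed limits (rad/s): [2.22, 2.22, 3.01, 3.01, 3.14, 3.14, 3.14].

INTERFACE

Orientations are given as a rotation vector (axis times angle).
In Python, from cell import observe, get_image, calibration, sign_off, look_for, regions_of, landmark_of gives the robot as it stands.
- The arm moves only by the tool jog_arm, never from a script. Its argument "plan" is a list of rows, each an object with "offset": the shift along the tool's x, y, z normalised to -1 to 1, where 1 is 0.15 m, a list of three; "twist": the turn, a rotation vector about the tool's x, y, z normalised to -1 to 1, where 1 is 2 pi rad, a list of three; "fingers": the gripper command: -1 is shut, 1 is fully open, values between are in proportion. In form: [{"offset": [x, y, z], "twist": [ax, ay, az], "fingers": fingers}, ...]. A call has 1 to 20 rows; each row is the pose to reach, as a shift and turn from the pose commanded when the call began, along the tool's axes at that moment, turning the shorter way round; what a row does not reach only later rows make up. A row lasts 1/8 s, in which the tool goes at most 62.5 mm and 10.7 degrees, less where a joint would pass 70% of its speed; a pose out of reach is approached as far as the arm can. A call with a number of a shift or a turn outside -1 to 1 is refused whole. A call with a gripper value outside its range is refused whole. The fingers move at their own pace and stop on an object; "newtons" is the grip in N (left out, the last holds). Time passes only in rows, so rows that repeat a pose let the fingers close. It gives the time, the measured TCP pose, the force, the opening and the grip force at its end, in the units of the state.
- observe(): the state, without advancing time (a new reading comes with each control period).
- get_image(name): name is "scene" or "top"; returns the picture (480x640x3 uint8, red, green, blue); there is no depth.
- calibration(name): a dict with "fov_y" (degrees; the focal length in pixels is half the picture's height over the tangent of half this angle, whatever the lens; pixels are square), "cx", "cy" (the principal point, pixels), "position" and "attitude" of the camera in the world. Camera axes: x right, y down, z forward; pixel columns grow to the right and rows downward; lengths in m; the calibration is good to about 2 mm. A picture is of the moment at which its call begins. calibration takes no time and is no camera call.
- sign_off(): hands the job in; it is judged then, once.
Trained networks look in the newest picture that a camera, given by its name, has taken for a name from the list of things; names that differ only in an ending like _2 or _b are one class to them, and where a whole thing is asked for, a point or a joint stands for the part that bears it (a point fixed in the world has none). Each returns a list of dicts, best first, with "conf" (0 to 1); they miss things now and then, are a little off and sometimes report something else, mostly with a low value. They report only what shows in the picture. A call takes as long as a camera call. They do not tell look-alikes from the thing itself.
- look_for(thing, camera): "box" ([left, top, width, height] as shares, 0 to 1, of the picture: columns of its width, rows of its height, round what is visible of it).
- regions_of(thing, camera): "region" (480x640 bool, what is visible of it) and "box" ([left, top, width, height] as shares, 0 to 1, of the picture: columns of its width, rows of its height, round what is visible of it).
- landmark_of(thing, camera): "at" ([row, column] as shares, 0 to 1, of the picture: columns of its width, rows of its height: a listed point, or the origin of a listed thing).
The state is a dict: "clock": time; "joints": joint angles; "dq": joint speeds; "joint_efforts": joint torques, N m; "position": TCP position; "ee_rot": TCP orientation; "force": force on the tool from outside, world axes, zero at the start; "ft_torque": the same for the moment, N m; "width": opening from 0.0 (shut) to 1.0 (fully open); "gripper_force": force on a finger pad.
Only numpy, scipy, OpenCV 4.12 (cv2) and the standard library are available. Lean on these libraries where they do the work, as an engineer would, in place of code of your own. Each camera call takes 0.05 s, during which the arm holds its last target. There are 200 camera calls.

## Working session

There is one attempt and no reset: what is moved stays moved. The work goes in short steps, Python scripts to look and compute and a tool call to move; the robot and the scene stay as the last step left them, time stands still between calls to the robot, and variables do not carry over. Pictures are saved under pics/ and viewed, at most 10 in all, crops included, and the job is handed in when it is done.

Besides the shell and the picture viewer there is one more tool, called after ">>>" by a JSON object that holds its "op" and its "data", one argument or row to a line. jog_arm: Moves the arm, as the interface text tells. Scaled input: -1 to 1 covers 0.15 m each way for a shift and 2 pi rad each way for a turn. Its arguments: {"type":"object","properties":{"plan":{"type":"array","items":{"type":"object","properties":{"offset":{"type":"array","items":{"type":"number","minimum":-1,"maximum":1}},"twist":{"type":"array","items":{"type":"number","minimum":-1,"maximum":1}},"fingers":{"type":"number"}}}},"newtons":{"type":"number"}},"required":["plan"]}

```bash
mkdir -p pics; ls
cat > h.py <<'E'
import numpy as np, cv2
from cell import *
from scipy.spatial.transform import Rotation as R
def cam(n):
    c=calibration(n); f=240/np.tan(np.radians(c["fov_y"])/2); a=np.array(c["attitude"],float)
    M=a if a.shape==(3,3) else (R.from_rotvec(a).as_matrix() if a.size==3 else R.from_quat(a).as_matrix())
    return f,c["cx"],c["cy"],np.array(c["position"]),M
def ray(n,u,v,z):
    f,cx,cy,p,M=cam(n); d=M@np.array([(u-cx)/f,(v-cy)/f,1]); return p+d*(z-p[2])/d[2]
def proj(n,P):
    f,cx,cy,p,M=cam(n); q=M.T@(np.array(P)-p); return np.array([cx+f*q[0]/q[2],cy+f*q[1]/q[2]])
def save(n,name,crop=None,s=1):
    im=get_image(n)[:,:,::-1]
    if crop: u0,v0,u1,v1=crop; im=im[v0:v1,u0:u1]
    cv2.imwrite("pics/"+name,cv2.resize(im,None,fx=s,fy=s,interpolation=cv2.INTER_CUBIC))
E
python3 - <<'E'
from h import *
print(observe())
for n in("scene","top"):
    print(n,calibration(n)); save(n,n+"0.png")
    for t in("strip_a","rack","nest","stop","wrench","bar_1"):
        for d in look_for(t,n)[:5]: print(t,round(d["conf"],2),(np.array(d["box"])*[640,480,640,480]).round(1))
    for t in("strip_a","rack","nest","seat","shoe_mid","stop","stop_face"):
        for d in landmark_of(t,n)[:4]: print("L",t,round(d["conf"],2),(np.array(d["at"])[::-1]*[640,480]).round(1))
E
```

```text
pics
{'clock': 0.0, 'joints': array([ 1.05139216,  0.43524879,  0.02501114,  1.57410299, -0.01161977,
        1.1339833 , -0.07512458]), 'dq': array([ 0.00047014,  0.00043139,  0.00080691,  0.00071787, -0.00074409,
       -0.00083148, -0.00058778]), 'joint_efforts': array([-3.00159363e-04, -6.67843151e+01,  9.85104404e-01, -3.14455819e+01,
       -6.04941719e-02,  4.29167377e-02,  1.46975090e-04]), 'position': array([ 0.25276462, -0.5710782 ,  0.24292707]), 'ee_rot': array([-3.07216849e+00, -6.49458581e-01,  7.37127775e-04]), 'force': array([ 1.12328515, -0.33888491,  0.80196744]), 'ft_torque': array([-0.0161676 , -0.04480577,  0.06399251]), 'gripper_force': 0.0, 'width': 1.004344468732134}
scene {'fov_y': 55.00091455818685, 'cx': 320.61998543114566, 'cy': 239.07150817040912, 'position': array([ 1.09833506, -0.28381479,  0.72307195]), 'attitude': array([-2.01831631, -1.43240911,  0.56883387])}
strip_a 0.88 [101.7 327.5  64.5  49.3]
strip_a 0.73 [172.5 247.5  18.   49.2]
strip_a 0.66 [133.2 203.2  31.3  52.6]
strip_a 0.6 [ 90.7 257.6  46.2  46.4]
strip_a 0.59 [205.7 241.1  16.1  44.5]
[... 847 characters left out ...]
30.3  54.7]
strip_a 0.73 [454.2 241.9   9.7  50.8]
strip_a 0.59 [390.2 237.1  10.9  55.9]
strip_a 0.58 [477.8 194.1  51.8  20. ]
rack 0.8 [378.3 229.2  93.9  69.8]
nest 0.59 [ 68.  131.3 160.7 160.1]
nest 0.58 [312.6 153.4  13.5  26. ]
stop 0.91 [ 91.1 226.6  48.3  54.5]
wrench 0.96 [368.5 131.   20.5  79.7]
wrench 0.55 [287.8 275.3  10.4  28.3]
bar_1 0.54 [313.2 152.8  12.9  26.6]
bar_1 0.51 [286.4 273.3  12.4  29. ]
L strip_a 0.94 [500.3 202. ]
L strip_a 0.9 [516.8 281.3]
L strip_a 0.88 [394.6 265.9]
L strip_a 0.8 [425.5 262. ]
L rack 0.97 [424.6 264.4]
L nest 0.92 [157.4 250.9]
L seat 0.94 [154.9 249.9]
L shoe_mid 0.69 [164.3 253.3]
L stop 0.86 [128.4 255. ]
L stop_face 0.81 [130.  255.4]
```

View pics/top0.png

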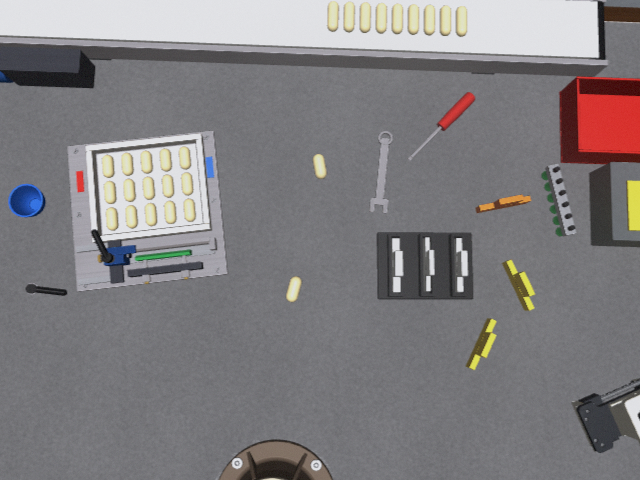

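View pics/scene0.png

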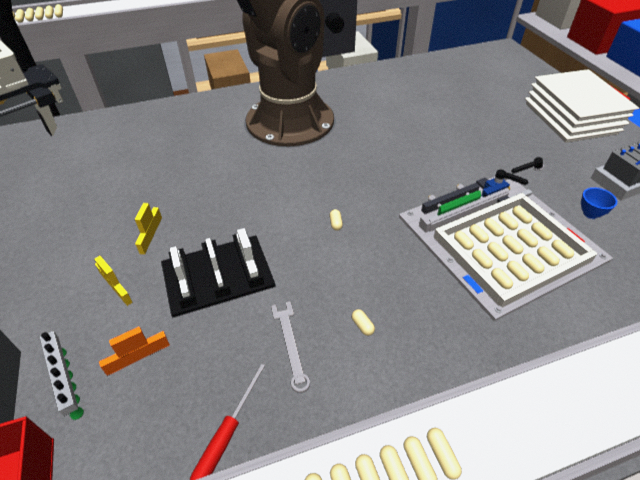

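Run:
```python
from h import *
im1=cv2.imread("pics/top0.png")[210:310,60:260]; im2=cv2.imread("pics/top0.png")[210:310,360:510]
a=cv2.resize(im1,None,fx=4,fy=4,interpolation=3); b=cv2.resize(im2,None,fx=2.66,fy=2.66,interpolation=3)[:200]
b=cv2.resize(im2,(400,266),interpolation=3); c=np.zeros((600-400,800,3),np.uint8)
b=cv2.resize(im2[:75],(400,200),interpolation=3); c[:,:400]=b
cv2.imwrite("pics/crop0.png",np.vstack([a,c]))
def P(n,u,v,z): print(n,(u,v),ray(n,u,v,z).round(4))
for n,u,v,z in [("top",424.6,264.4,0),("scene",218.7,271.1,0),("top",154.9,249.9,.016),("top",157.4,250.9,0),("scene",469.6,210.4,.016),("scene",468.8,213.8,0),("top",164.3,253.3,.026),("scene",461,205.3,.026),("top",128.4,255,.016),("scene",484.1,197.1,.016),("top",130,255.4,.032),("scene",489.6,197.2,.032)]: P(n,u,v,z)
for t in("rack","strip_a","nest"):
  for d in regions_of(t,"top")[:6]:
    m=d["region"].astype(np.uint8); pts=np.argwhere(m)[:,::-1].astype(np.float32)
    print(t,round(d["conf"],2),len(pts),[np.round(x,1) for x in cv2.minAreaRect(pts)])
```

```text
top (424.6, 264.4) [ 0.488 -0.295  0.   ]
scene (218.7, 271.1) [ 0.4774 -0.2895  0.    ]
top (154.9, 249.9) [0.4991 0.2698 0.016 ]
top (157.4, 250.9) [0.4988 0.2688 0.    ]
scene (469.6, 210.4) [0.5045 0.268  0.016 ]
scene (468.8, 213.8) [0.5001 0.2729 0.    ]
top (164.3, 253.3) [0.4918 0.2474 0.026 ]
scene (461, 205.3) [0.4924 0.2511 0.026 ]
top (128.4, 255) [0.4868 0.3236 0.016 ]
scene (484.1, 197.1) [0.4772 0.3226 0.016 ]
top (130, 255.4) [0.4847 0.3153 0.032 ]
scene (489.6, 197.2) [0.4956 0.3203 0.032 ]
rack 0.94 4805 [array([424.5, 265. ]), array([66., 97.]), np.float64(90.0)]
strip_a 0.9 754 [array([519.6, 283.7]), array([55.5, 17.4]), np.float64(63.4)]
strip_a 0.89 513 [array([427.7, 263.4]), array([53.2, 11.7]), np.float64(87.5)]
strip_a 0.88 663 [array([482.8, 344.5]), array([15.6, 54.3]), np.float64(24.2)]
strip_a 0.81 516 [array([397. , 264.5]), array([53., 12.]), np.float64(90.0)]
strip_a 0.76 546 [array([460. , 264.5]), array([53., 12.]), np.float64(90.0)]
strip_a 0.55 443 [array([501.9, 202.7]), array([ 9.6, 55.3]), np.float64(77.7)]
nest 0.57 21829 [array([144.3, 210.7]), array([146.6, 156. ]), np.float64(83.5)]
```

View pics/crop0.png

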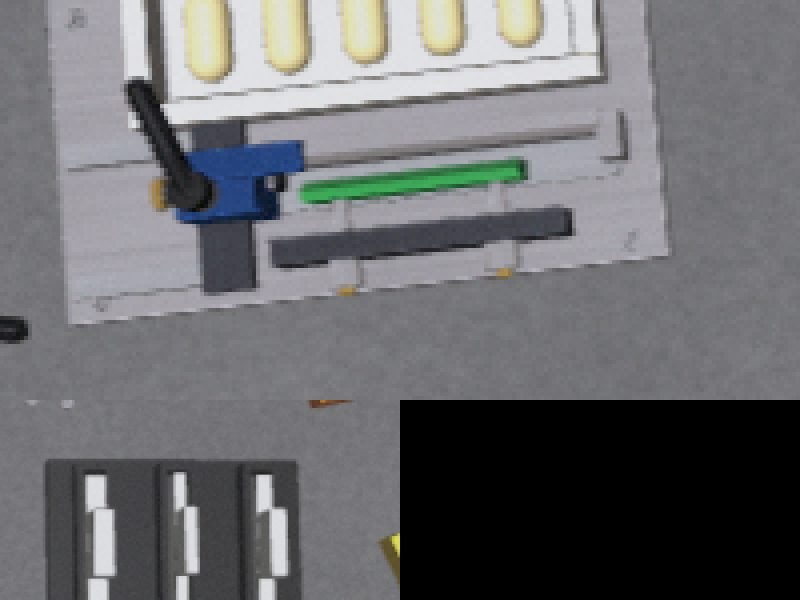

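```bash
cat > m.py <<'E'
from h import *
from scipy.optimize import least_squares
im=cv2.imread("pics/top0.png"); f=lambda u,v,z: ray("top",u,v,z)
# white block tops
g=im.min(2)>190
for u0,u1 in((386,408),(420,440),(452,470)):
    m=np.zeros_like(g);m[235:296,u0:u1]=g[235:296,u0:u1]
    # block = rightmost part
    pts=np.argwhere(m); vs=pts[:,0]; us=pts[:,1]
    prof=[(v,us[vs==v].min(),us[vs==v].max(),(vs==v).sum()) for v in range(vs.min(),vs.max()+1) if (vs==v).any()]
    print(u0,prof[::3])
for a,b in(((378,233),(472,233)),((378,298.5),(472,298.5)),((378,233),(378,298.5))):
    p,q=f(*a,.036),f(*b,.036); print("rack edge",p.round(4),q.round(4),np.arctan2(*(q-p)[[1,0]]).round(4))
def line(p,q,z):
    a,b=f(*p,z),f(*q,z); d=a-b; print(p,q,z,a.round(4),b.round(4),"ang of +y",(np.arctan2(d[1],d[0])-np.pi/2).round(4))
line((77.5,290.75),(227,273.75),.01); line((68,147),(213.5,131),.01)
line((136,251),(209,242.5),.041)
hsv=cv2.cvtColor(im,cv2.COLOR_BGR2HSV); G=cv2.inRange(hsv,(45,100,60),(75,255,255)); G[:,:100]=0;G[:,250:]=0;G[:230]=0;G[290:]=0
pts=np.argwhere(G)[:,::-1].astype(np.float32);print("green",cv2.minAreaRect(pts))
vx,vy,x0,y0=cv2.fitLine(pts,2,0,.01,.01).ravel(); print(vx,vy)
line((x0-30*vx,y0-30*vy),(x0+30*vx,y0+30*vy),.043)
print(f(144+ -8,257,.043))
o=observe(); print(R.from_rotvec(o["ee_rot"]).as_matrix().round(3))
E
python3 m.py
```

```text
386 [(239, np.int64(393), np.int64(398), np.int64(6)), (242, np.int64(393), np.int64(398), np.int64(6)), (245, np.int64(393), np.int64(398), np.int64(6)), (248, np.int64(393), np.int64(398), np.int64(6)), (251, np.int64(393), np.int64(401), np.int64(7)), (254, np.int64(396), np.int64(401), np.int64(6)), (257, np.int64(396), np.int64(401), np.int64(6)), (260, np.int64(396), np.int64(401), np.int64(6)), (263, np.int64(396), np.int64(401), np.int64(6)), (266, np.int64(396), np.int64(401), np.int64(6)), (269, np.int64(396), np.int64(401), np.int64(6)), (272, np.int64(396), np.int64(402), np.int64(7)), (275, np.int64(396), np.int64(401), np.int64(6)), (279, np.int64(394), np.int64(399), np.int64(6)), (282, np.int64(394), np.int64(399), np.int64(6)), (285, np.int64(394), np.int64(399), np.int64(6)), (288, np.int64(394), np.int64(399), np.int64(6)), (291, np.int64(394), np.int64(399), np.int64(6))]
420 [(238, np.int64(426), np.int64(428), np.int64(3)), (241, np.int64(426), np.int64(428), np.int64(3)), (244, np.int64(426), np.int64(428), np.int64(3)), (247, np.int64(426), np.int64(428), np.i
[... 1800 characters left out ...]
-0.1939  0.036 ] -3.1224
(77.5, 290.75) (227, 273.75) 0.01 [0.4101 0.4244 0.01  ] [0.4547 0.1191 0.01  ] ang of +y 0.1449
(68, 147) (213.5, 131) 0.01 [0.7134 0.4692 0.01  ] [0.7596 0.1635 0.01  ] ang of +y 0.1499
(136, 251) (209, 242.5) 0.041 [0.4932 0.301  0.041 ] [0.5153 0.1543 0.041 ] ang of +y 0.1496
green ((162.51202392578125, 255.103271484375), (5.1744384765625, 55.555912017822266), 83.36748504638672)
0.99307543 -0.11747838
(np.float32(132.51349), np.float32(258.64304)) (np.float32(192.09802), np.float32(251.59435)) 0.043 [0.4773 0.3063 0.043 ] [0.4954 0.1871 0.043 ] ang of +y 0.151
[0.4808417 0.2995586 0.043    ]
[[ 0.914  0.405  0.   ]
 [ 0.405 -0.914 -0.   ]
 [-0.     0.    -1.   ]]
```

```bash
cat >> h.py <<'E'
def go(P,yaw,frm=None):
    """offset/0.15 and twist_z/2pi from present pose (or commanded frm=(pos,yaw)) to tool-down pose P,yaw"""
    o=observe(); p=o["position"]; M=R.from_rotvec(o["ee_rot"]).as_matrix()
    T=np.array([[np.cos(yaw),np.sin(yaw),0],[np.sin(yaw),-np.cos(yaw),0],[0,0,-1]])
    print("pos",p.round(4),"yaw",np.arctan2(M[1,0],M[0,0]).round(4),"F",o["force"].round(2),"w mm",round(o["width"]*92,2),"t",round(o["clock"],2))
    print(" offset",(M.T@(np.array(P)-p)/.15).round(3)," twist",(R.from_matrix(M.T@T).as_rotvec()/2/np.pi).round(4))
E
python3 - <<'E'
from h import *
a=ray("top",464.1,264,.084); b=ray("top",459.6,264.5,.044); print(a,b)
for u,v in((398.7,264.5),(431.5,263.5)): print(ray("top",u,v,.084))
for u,v in((398.7,264.5),(431.5,263.5),(464.1,264)): pass
print([proj("scene",[*ray("top",u,264,.084)[:2],.084]).round(1) for u in(398.7,431.5,464.1)])
go([a[0],a[1],.2],.032)
E
```

```text
[ 0.48380843 -0.35829036  0.084     ] [ 0.48612638 -0.35892376  0.044     ]
[ 0.47875695 -0.22858863  0.084     ]
[ 0.48277225 -0.29354415  0.084     ]
[array([243.3, 236. ]), array([209.5, 245.1]), array([174.5, 254.6])]
pos [ 0.253  -0.5715  0.2437] yaw 0.4167 F [ 0.92 -0.68  0.11] w mm 91.67 t 1.55
 offset [ 1.982 -0.677  0.292]  twist [ 0.     -0.      0.0612]
```

>>> {"op": "jog_arm", "data": {
  "plan": [
    {"offset": [1,-0.34,0],"twist": [0,0,0],"fingers": -0.2},
    {"offset": [1,-0.34,0],"twist": [0,0,0],"fingers": -0.2},
    {"offset": [1,-0.34,0],"twist": [0,0,0],"fingers": -0.2}
  ]
}}

```text
clock: 1.92
position: [0.3725, -0.4612, 0.2439]
ee_rot: [-3.072, -0.656, -0.002]
force: [-0.3, -1.0, -0.2]
width: 0.721
gripper_force: 0.0
```

```bash
python3 -c "
from h import *
go([.485,-.3585,.14],.032)"
```

```text
pos [ 0.3725 -0.4612  0.2439] yaw 0.4206 F [-0.26 -0.99 -0.2 ] w mm 66.33 t 1.93
 offset [ 0.963 -0.319  0.694]  twist [-0.0001 -0.0002  0.0619]
```

>>> {"op": "jog_arm", "data": {
  "plan": [
    {"offset": [0.963,-0.319,0.3],"twist": [0,0,0.0619],"fingers": -0.2},
    {"offset": [0.963,-0.319,0.694],"twist": [0,0,0.0619],"fingers": -0.2},
    {"offset": [0.963,-0.319,0.694],"twist": [0,0,0.0619],"fingers": -0.2},
    {"offset": [0.963,-0.319,0.694],"twist": [0,0,0.0619],"fingers": -0.2}
  ]
}}

```text
clock: 2.42
position: [0.4839, -0.3566, 0.1362]
ee_rot: [-3.136, -0.054, 0.005]
force: [-0.4, -0.6, 1.0]
width: 0.399
gripper_force: 0.0
```

Run:
```python
from h import *
go([.485,-.3585,.067],.032)
save("scene","s1.png",(120,170,320,320),4)
```

```text
pos [ 0.4839 -0.3566  0.1362] yaw 0.0346 F [-0.44 -0.62  0.96] w mm 36.72 t 2.42
 offset [0.008 0.015 0.462]  twist [-0.0008  0.0005  0.0004]
```

View pics/s1.png

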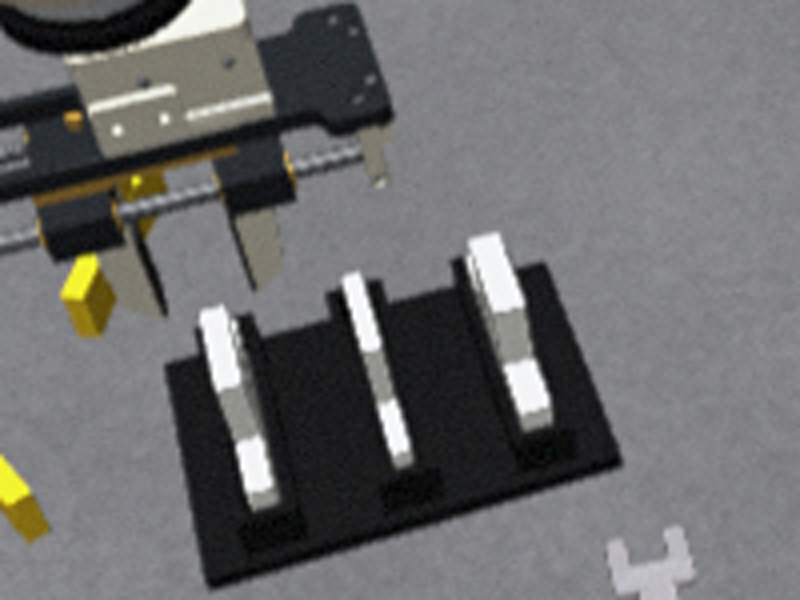

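>>> {"op": "jog_arm", "data": {
  "plan": [
    {"offset": [0.008,0.015,0.25],"twist": [0,0,0],"fingers": -0.2},
    {"offset": [0.008,0.015,0.462],"twist": [0,0,0],"fingers": -0.2},
    {"offset": [0.008,0.015,0.462],"twist": [0,0,0],"fingers": -0.2},
    {"offset": [0.008,0.015,0.462],"twist": [0,0,0],"fingers": -1},
    {"offset": [0.008,0.015,0.462],"twist": [0,0,0],"fingers": -1},
    {"offset": [0.008,0.015,0.462],"twist": [0,0,0],"fingers": -1},
    {"offset": [0.008,0.015,0.462],"twist": [0,0,0],"fingers": -1}
  ],
  "newtons": 30
}}

```text
clock: 3.35
position: [0.484, -0.3626, 0.071]
ee_rot: [-3.14, -0.046, -0.001]
force: [-0.1, 5.6, 4.2]
width: 0.133
gripper_force: 30.0
```

```bash
python3 -c "
from h import *
go([.485,-.3585,.16],.032)"
```

```text
pos [ 0.484  -0.3626  0.071 ] yaw 0.029 F [-0.11  5.61  4.15] w mm 12.27 t 3.35
 offset [ 0.008 -0.028 -0.593]  twist [-0.0003 -0.0001 -0.0005]
```

>>> {"op": "jog_arm", "data": {
  "plan": [
    {"offset": [0,0,-0.2],"twist": [0,0,0],"fingers": -1},
    {"offset": [0,0,-0.5],"twist": [0,0,0],"fingers": -1},
    {"offset": [0,0.028,-0.75],"twist": [0,0,0],"fingers": -1},
    {"offset": [0,0.028,-0.75],"twist": [0,0,0],"fingers": -1}
  ]
}}

```text
clock: 3.85
position: [0.4852, -0.37, 0.1866]
ee_rot: [3.137, 0.043, 0.009]
force: [-0.2, -0.5, -0.5]
width: 0.131
gripper_force: 30.0
```

Run:
```python
from h import *
n=np.array([.4985,.2695]); y=.149; ey=np.array([-np.sin(y),np.cos(y)])
t=n-.04*ey; print(t)
go([.484,-.22,.18],y+np.pi/2)
go([t[0],t[1],.18],y+np.pi/2)
```

```text
[0.50443797 0.2299432 ]
pos [ 0.4852 -0.37    0.1866] yaw 0.0272 F [-0.2  -0.52 -0.53] w mm 12.04 t 3.85
 offset [ 0.019 -1.     0.04 ]  twist [ 1.200e-03 -1.000e-04 -2.694e-01]
pos [ 0.4852 -0.37    0.1866] yaw 0.0272 F [-0.2  -0.52 -0.53] w mm 12.04 t 3.85
 offset [ 0.237 -3.995  0.028]  twist [ 1.200e-03 -1.000e-04 -2.694e-01]
```

>>> {"op": "jog_arm", "data": {
  "plan": [
    {"offset": [0.02,-0.4,0.03],"twist": [0,0,-0.03],"fingers": -1},
    {"offset": [0.02,-0.8,0.03],"twist": [0,0,-0.06],"fingers": -1},
    {"offset": [0.02,-1,0.03],"twist": [0,0,-0.09],"fingers": -1},
    {"offset": [0.02,-1,0.03],"twist": [0,0,-0.12],"fingers": -1},
    {"offset": [0.02,-1,0.03],"twist": [0,0,-0.15],"fingers": -1},
    {"offset": [0.02,-1,0.03],"twist": [0,0,-0.18],"fingers": -1},
    {"offset": [0.02,-1,0.03],"twist": [0,0,-0.21],"fingers": -1},
    {"offset": [0.02,-1,0.03],"twist": [0,0,-0.24],"fingers": -1},
    {"offset": [0.02,-1,0.03],"twist": [0,0,-0.2694],"fingers": -1},
    {"offset": [0.02,-1,0.03],"twist": [0,0,-0.2694],"fingers": -1}
  ]
}}

```text
clock: 5.1
position: [0.4819, -0.2183, 0.1776]
ee_rot: [-2.05, -2.379, 0.0]
force: [-0.4, 0.7, -0.3]
width: 0.128
gripper_force: 30.0
```

>>> {"op": "jog_arm", "data": {
  "plan": [
    {"offset": [0.4,0.06,0],"twist": [0,0,0],"fingers": -1},
    {"offset": [0.8,0.12,0],"twist": [0,0,0],"fingers": -1},
    {"offset": [1,0.15,0],"twist": [0,0,0],"fingers": -1}
  ]
}}

```text
clock: 5.48
position: [0.4819, -0.0631, 0.1782]
ee_rot: [-2.05, -2.379, -0.001]
force: [0.3, -0.3, -0.0]
width: 0.13
gripper_force: 30.0
```

>>> {"op": "jog_arm", "data": {
  "plan": [
    {"offset": [0.4,0.06,0],"twist": [0,0,0],"fingers": -1},
    {"offset": [0.8,0.12,0],"twist": [0,0,0],"fingers": -1},
    {"offset": [1,0.15,0],"twist": [0,0,0],"fingers": -1},
    {"offset": [1,0.15,0],"twist": [0,0,0],"fingers": -1}
  ]
}}

```text
clock: 5.98
position: [0.4817, 0.0881, 0.1782]
ee_rot: [-2.048, -2.381, -0.001]
force: [0.9, 0.0, -0.4]
width: 0.129
gripper_force: 30.0
```

Run:
```python
from h import *
y=.149
go([.5044,.23,.15],y+np.pi/2)
```

```text
pos [0.4817 0.0881 0.1782] yaw 1.7212 F [ 0.94  0.05 -0.38] w mm 11.89 t 5.97
 offset [0.913 0.291 0.189]  twist [ 0.     -0.0002  0.0002]
```

>>> {"op": "jog_arm", "data": {
  "plan": [
    {"offset": [0.4,0.1,0],"twist": [0,0,0],"fingers": -1},
    {"offset": [0.7,0.2,0],"twist": [0,0,0],"fingers": -1},
    {"offset": [0.89,0.291,0.2],"twist": [0,0,0],"fingers": -1},
    {"offset": [0.89,0.291,0.3],"twist": [0,0,0],"fingers": -1},
    {"offset": [0.89,0.291,0.3],"twist": [0,0,0],"fingers": -1}
  ]
}}

```text
clock: 6.6
position: [0.5047, 0.2213, 0.1318]
ee_rot: [-2.052, -2.378, 0.006]
force: [0.3, -0.7, -0.4]
width: 0.13
gripper_force: 30.0
```

Run:
```python
from h import *
go([.5048,.227,.1],.149+np.pi/2)
a=get_image("scene")[:,:,::-1]; b=get_image("top")[:,:,::-1]
cv2.imwrite("pics/rs.png",a); cv2.imwrite("pics/rt.png",b)
r=lambda x:cv2.resize(x,(800,300),interpolation=3)
cv2.imwrite("pics/p2.png",np.vstack([r(a[150:225,400:600]),r(b[215:290,60:260])]))
```

```text
pos [0.5047 0.2213 0.1318] yaw 1.7176 F [ 0.31 -0.72 -0.37] w mm 11.99 t 6.6
 offset [0.038 0.007 0.212]  twist [-0.0005  0.0003 -0.0004]
```

View pics/p2.png

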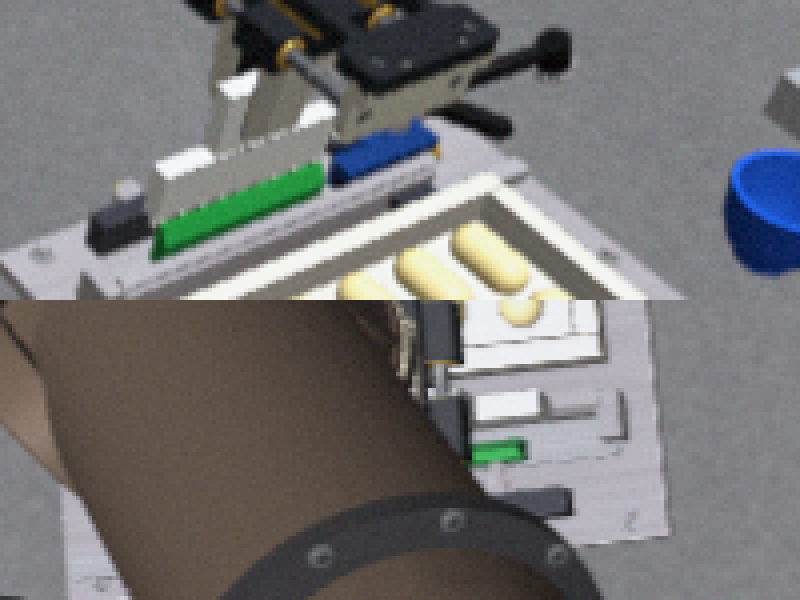

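Run:
```python
from h import *
im=cv2.cvtColor(cv2.imread("pics/top0.png"),cv2.COLOR_BGR2GRAY)
big=cv2.imread("pics/top0.png")[228:270,115:225]; big2=cv2.imread("pics/rt.png")[228:270,170:225]
for u in(150,165,180,192,200,205): print(u,im[236:264,u])
t=cv2.cvtColor(cv2.imread("pics/rt.png"),cv2.COLOR_BGR2GRAY)
print("held")
for u in(180,184,188,192): print(u,t[232:262,u])
print(t[241,186:212]); print(t[240,186:212])
```

```text
150 [107 114 161 165 162 161 161 162 161 162 163 147 129 108  89 162 173 169
 101  81 118 126 120  74 157 145 160 163]
165 [159 167 164 161 162 161 164 164 162 155 129 123  82 151 169 168 115  89
 103 125 128  71 147 145 162 160 160 167]
180 [166 162 162 162 164 165 163 162 134 123  90 120 166 169 131  90 103 126
 128  96 103 143 165 161 159 163 161 134]
192 [160 158 158 167 162 168 151 131 120  81 159 173 168 168 151 148 148 145
 141 161 146 161 162 164 163 161 115  78]
200 [160 161 164 164 166 157 132 126  86 149 167 169 171 169 170 170 171 164
 166 145 160 164 162 163 158 136  80  70]
205 [160 163 167 167 168 141 127 105 116 162 166 167 168 166 170 171 165 165
 148 161 162 160 163 161 162 161 163 165]
held
180 [135  91 153 176 181 180 185 234 239 239 238 240 240 135 105 135 183 188
 150 103 112 138 142 105 116 154 178 180 156 122]
184 [127 112 173 181 177 179 211 236 238 239 239 239 190 119  99 179 187 186
 121  94 125 141 142 149 175 179 179 179 181 181]
188 [ 96 144 175 178 181 176 234 239 238 240 239 238 129 106 138 180 189 147
 104  98 137 140 102 118 147 177 180 174 177 180]
192 [105 172 180 180 175 207 237 239 238 239 238 205 122 102 180 186 187 188
 166 165 164 160 154 184 160 177 178 178 178 175]
[240 238 240 239 239 240 239 239 188 107 100 127 169 180 175 169 169 164
 161 158 154 148 150 158 173 179]
[238 237 238 239 239 239 238 239 183 102  99 143 177 185 186 185 187 183
 186 185 185 185 180 165 171 184]
```

Run:
```python
from h import *
y=.149; ex=np.array([np.cos(y),np.sin(y)]); ey=np.array([-np.sin(y),np.cos(y)])
zs=.1318-.059+.032
s1=ray("top",184,241.0,zs)[:2]; s2=ray("top",192,239.95,zs)[:2]
for u,v in((165,248.7),(180,247.1),(184,246.5)):
    w=ray("top",u,v,.016)[:2]; print("wall foot ex",w@ex)
for u,v in((165,245.5),(180,243.7),(150,247)): print("wall top ex",ray("top",u,v,.041)[:2]@ex)
print("strip ex",s1@ex,s2@ex); print("shoe edge",ray("top",165,251.7,.043)[:2]@ex)
o=observe()["position"][:2]; print("tcp ex,ey",o@ex,o@ey)
e=ray("top",194.4,240,zs)[:2]; print("end ey",e@ey,"-> centre ey",e@ey+.055)
print("seat ey",ray("top",154.9,249.9,.016)[:2]@ey,"stopface ey",ray("top",130,255.4,.032)[:2]@ey,ray("top",128.4,255,.016)[:2]@ey)
# cheek at -115: crop0 (595..625,110..160)/4
for u,v,z in((209,242.5,.041),(216,238,.03)): print("wall end ey",ray("top",u,v,z)[:2]@ey)
for P in ("nose tip top edge",(135.5,247,.06)),: print(ray("top",*P[1])[:2]@ey)
# scene check of strip base top near end: predicted from top estimate
c=(s1@ex)*ex+(e@ey+.055)*ey
for dy in(-.055,.055): print("scene pred base top corner",proj("scene",[*(c+dy*ey),zs]))
```

```text
wall foot ex 0.5337289190921339
wall foot ex 0.5334406784062052
wall foot ex 0.5337250712068867
wall top ex 0.5368259773653262
wall top ex 0.5369581395527826
wall top ex 0.5373064832315271
strip ex 0.532177350221332 0.5324211605283201
shoe edge 0.5239095857610692
tcp ex,ey 0.5330656118161802 0.14425787225009273
end ey 0.09314047207434209 -> centre ey 0.14814047207434208
seat ey 0.19270990026513177 stopface ey 0.23984463012935298 0.24777822961947063
wall end ey 0.07609916667876929
wall end ey 0.06273821173961845
0.21938536077791745
scene pred base top corner [439.93032263 192.05827843]
scene pred base top corner [482.21898896 175.67172343]
```

>>> {"op": "jog_arm", "data": {
  "plan": [
    {"offset": [0,-0.03,0.05],"twist": [0,0,0],"fingers": -1},
    {"offset": [0,-0.03,0.15],"twist": [0,0,0],"fingers": -1},
    {"offset": [0,-0.03,0.15],"twist": [0,0,0],"fingers": -1},
    {"offset": [0,-0.03,0.15],"twist": [0,0,0],"fingers": -1}
  ]
}}

```text
clock: 7.2
position: [0.501, 0.2228, 0.1107]
ee_rot: [-2.049, -2.381, 0.0]
force: [0.2, -0.1, -0.4]
width: 0.121
gripper_force: 30.0
```

Run:
```python
from h import *
go([.5048,.227,.075],.149+np.pi/2)
get_image("top"); b=get_image("top")[:,:,::-1]; t=cv2.cvtColor(b,cv2.COLOR_BGR2GRAY); cv2.imwrite("pics/rt2.png",b)
for u in(184,188): print(u,t[232:262,u])
```

```text
pos [0.501  0.2228 0.1107] yaw 1.7205 F [ 0.16 -0.08 -0.4 ] w mm 11.16 t 7.2
 offset [0.024 0.029 0.238]  twist [-0.      0.      0.0001]
184 [129 111 175 181 178 180 177 178 181 182 233 238 238 239 240 238 133 105
 100  95 126 142 144 149 175 180 182 182 181 129]
188 [ 99 140 177 181 182 179 177 181 181 210 237 239 240 239 238 190 119  99
  95  97 136 143 105 113 147 178 179 178 181 180]
```

Run:
```python
from h import *
y=.149; ex=np.array([np.cos(y),np.sin(y)])
for u,v in((184,244.65),(188,244.1)): print(ray("top",u,v,.0837)[:2]@ex)
```

```text
0.5280665884493184
0.5282380764468749
```

>>> {"op": "jog_arm", "data": {
  "plan": [
    {"offset": [0,0,0.06],"twist": [0,0,0],"fingers": -1},
    {"offset": [0,0,0.1],"twist": [0,0,0],"fingers": -1},
    {"offset": [0,0,0.1],"twist": [0,0,0],"fingers": -1}
  ]
}}

```text
clock: 7.68
position: [0.5015, 0.223, 0.0955]
ee_rot: [2.049, 2.381, 0.001]
force: [3.8, -0.2, -0.6]
width: 0.128
gripper_force: 30.0
```

>>> {"op": "jog_arm", "data": {
  "plan": [
    {"offset": [0,0,0.04],"twist": [0,0,0],"fingers": -1},
    {"offset": [0,0,0.06],"twist": [0,0,0],"fingers": -1},
    {"offset": [0,0,0.06],"twist": [0,0,0],"fingers": -1}
  ]
}}

```text
clock: 8.05
position: [0.5006, 0.2229, 0.0865]
ee_rot: [-2.049, -2.381, 0.001]
force: [0.4, 1.3, -1.9]
width: 0.125
gripper_force: 30.0
```

>>> {"op": "jog_arm", "data": {
  "plan": [
    {"offset": [0,0,0.03],"twist": [0,0,0],"fingers": -1},
    {"offset": [0,0,0.05],"twist": [0,0,0],"fingers": -1},
    {"offset": [0,0,0.05],"twist": [0,0,0],"fingers": -1}
  ]
}}

```text
clock: 8.43
position: [0.5007, 0.2227, 0.0788]
ee_rot: [-2.049, -2.381, 0.001]
force: [-1.9, 0.9, -2.9]
width: 0.126
gripper_force: 30.0
```

>>> {"op": "jog_arm", "data": {
  "plan": [
    {"offset": [0,0,0.02],"twist": [0,0,0],"fingers": -1},
    {"offset": [0,0,0.03],"twist": [0,0,0],"fingers": -1},
    {"offset": [0,0,0.03],"twist": [0,0,0],"fingers": -1}
  ]
}}

```text
clock: 8.8
position: [0.5007, 0.2227, 0.0749]
ee_rot: [-2.049, -2.381, 0.001]
force: [-4.6, -1.4, 6.3]
width: 0.128
gripper_force: 30.0
```

Run:
```python
from h import *
o=observe();print(o["force"],o["ft_torque"],o["position"],o["width"]*92)
a=get_image("scene")[:,:,::-1]; b=get_image("top")[:,:,::-1]
r=lambda x:cv2.resize(x,(800,300),interpolation=3)
cv2.imwrite("pics/p3.png",np.vstack([r(a[150:225,400:600]),r(b[215:290,60:260])]))
```

```text
[-4.64433409 -1.35281055  6.32281632] [-0.17313852  0.97196629 -0.04375025] [0.50068394 0.22274401 0.0748875 ] 11.754082938204352
```

View pics/p3.png

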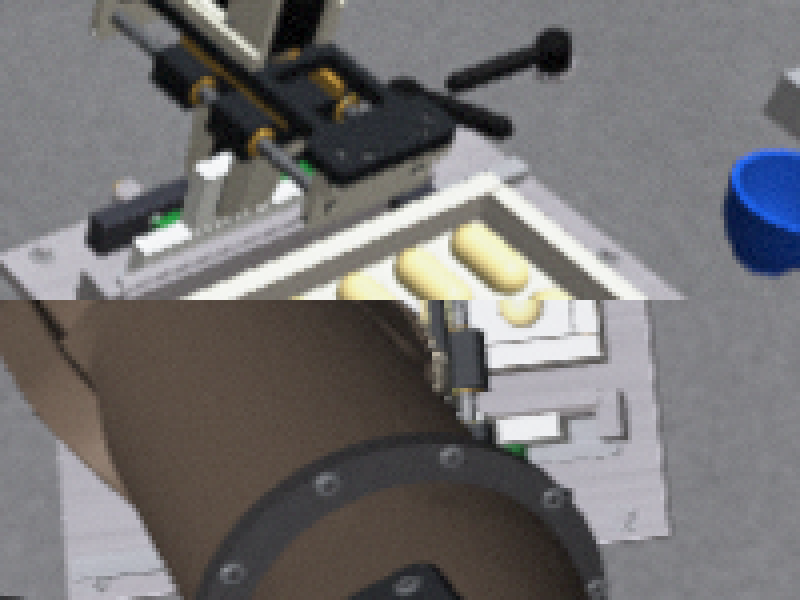

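>>> {"op": "jog_arm", "data": {
  "plan": [
    {"offset": [0,0,0.02],"twist": [0,0,0],"fingers": -1},
    {"offset": [0,0,0.03],"twist": [0,0,0],"fingers": -1},
    {"offset": [0,0,0.03],"twist": [0,0,0],"fingers": -1}
  ]
}}

```text
clock: 9.28
position: [0.5006, 0.2231, 0.0725]
ee_rot: [2.048, 2.381, -0.0]
force: [-12.7, -5.0, 34.8]
width: 0.13
gripper_force: 30.0
```

>>> {"op": "jog_arm", "data": {
  "plan": [
    {"offset": [0,0,0.02],"twist": [0,0,0],"fingers": -1},
    {"offset": [0,0,0.02],"twist": [0,0,0],"fingers": -1},
    {"offset": [0,0,0.02],"twist": [0,0,0],"fingers": -1}
  ]
}}

```text
clock: 9.65
position: [0.5006, 0.2234, 0.0696]
ee_rot: [2.048, 2.381, 0.001]
force: [-12.0, -4.2, 33.6]
width: 0.129
gripper_force: 30.0
```

>>> {"op": "jog_arm", "data": {
  "plan": [
    {"offset": [0,-0.004,-0.008],"twist": [0,0,0],"fingers": -1},
    {"offset": [0,-0.004,-0.008],"twist": [0,0,0],"fingers": -1}
  ]
}}

```text
clock: 9.9
position: [0.5005, 0.2234, 0.0697]
ee_rot: [2.048, 2.381, 0.002]
force: [-6.6, -0.3, 16.0]
width: 0.131
gripper_force: 30.0
```

>>> {"op": "jog_arm", "data": {
  "plan": [
    {"offset": [0,-0.002,-0.004],"twist": [0,0,0],"fingers": -1},
    {"offset": [0,-0.002,-0.004],"twist": [0,0,0],"fingers": -1}
  ]
}}

```text
clock: 10.15
position: [0.5005, 0.2234, 0.0697]
ee_rot: [2.049, 2.381, 0.002]
force: [-3.3, 0.3, 8.9]
width: 0.13
gripper_force: 30.0
```

>>> {"op": "jog_arm", "data": {
  "plan": [
    {"offset": [0.01,0,0],"twist": [0,0,0],"fingers": -1},
    {"offset": [0.02,0,0],"twist": [0,0,0],"fingers": -1},
    {"offset": [0.03,0,0],"twist": [0,0,0],"fingers": -1}
  ]
}}

```text
clock: 10.52
position: [0.5004, 0.2236, 0.0697]
ee_rot: [2.05, 2.376, -0.005]
force: [-2.1, -14.1, 19.1]
width: 0.133
gripper_force: 30.0
```

>>> {"op": "jog_arm", "data": {
  "plan": [
    {"offset": [0.01,0,0],"twist": [0,0,0],"fingers": -1},
    {"offset": [0.02,0,0],"twist": [0,0,0],"fingers": -1},
    {"offset": [0.03,0,0],"twist": [0,0,0],"fingers": -1}
  ]
}}

```text
clock: 10.9
position: [0.5002, 0.226, 0.0698]
ee_rot: [2.05, 2.373, -0.008]
force: [-3.3, -18.2, 22.1]
width: 0.127
gripper_force: 30.0
```

>>> {"op": "jog_arm", "data": {
  "plan": [
    {"offset": [0,0,-0.008],"twist": [0,0,0],"fingers": -1},
    {"offset": [0,0,-0.008],"twist": [0,0,0],"fingers": -1}
  ]
}}

```text
clock: 11.15
position: [0.4995, 0.23, 0.0701]
ee_rot: [2.05, 2.379, -0.002]
force: [0.7, -3.8, -0.7]
width: 0.129
gripper_force: 30.0
```

>>> {"op": "jog_arm", "data": {
  "plan": [
    {"offset": [0.01,0,0],"twist": [0,0,0],"fingers": -1},
    {"offset": [0.02,0,0],"twist": [0,0,0],"fingers": -1},
    {"offset": [0.03,0,0],"twist": [0,0,0],"fingers": -1}
  ]
}}

```text
clock: 11.52
position: [0.4985, 0.2365, 0.0703]
ee_rot: [2.049, 2.381, 0.001]
force: [2.6, -3.7, 0.3]
width: 0.127
gripper_force: 30.0
```

>>> {"op": "jog_arm", "data": {
  "plan": [
    {"offset": [0.01,0,0],"twist": [0,0,0],"fingers": -1},
    {"offset": [0.02,0,0],"twist": [0,0,0],"fingers": -1}
  ],
  "newtons": 12
}}

```text
clock: 11.78
position: [0.498, 0.2394, 0.0705]
ee_rot: [2.049, 2.381, 0.001]
force: [2.9, -2.7, -0.2]
width: 0.132
gripper_force: 12.0
```

>>> {"op": "jog_arm", "data": {
  "plan": [
    {"offset": [0.01,0,0],"twist": [0,0,0],"fingers": -1},
    {"offset": [0.014,0,0],"twist": [0,0,0],"fingers": -1}
  ]
}}

```text
clock: 12.02
position: [0.4976, 0.2416, 0.0705]
ee_rot: [2.049, 2.381, 0.001]
force: [4.2, -2.0, -0.1]
width: 0.131
gripper_force: 12.0
```

>>> {"op": "jog_arm", "data": {
  "plan": [
    {"offset": [0.003,0.004,0],"twist": [0,0,0],"fingers": -1},
    {"offset": [0.006,0.004,0],"twist": [0,0,0],"fingers": -1}
  ]
}}

```text
clock: 12.28
position: [0.4977, 0.2419, 0.0703]
ee_rot: [-2.049, -2.381, 0.001]
force: [3.5, -2.7, 0.5]
width: 0.13
gripper_force: 12.0
```

>>> {"op": "jog_arm", "data": {
  "plan": [
    {"offset": [0.003,0,0],"twist": [0,0,0],"fingers": -1},
    {"offset": [0.006,0,0],"twist": [0,0,0],"fingers": -1}
  ]
}}

```text
clock: 12.52
position: [0.4975, 0.2428, 0.0702]
ee_rot: [-2.049, -2.381, 0.001]
force: [2.8, -3.0, -0.9]
width: 0.134
gripper_force: 12.0
```

>>> {"op": "jog_arm", "data": {
  "plan": [
    {"offset": [0.003,0,0],"twist": [0,0,0],"fingers": -1},
    {"offset": [0.006,0,0],"twist": [0,0,0],"fingers": -1}
  ]
}}

```text
clock: 12.78
position: [0.4974, 0.2438, 0.0702]
ee_rot: [-2.049, -2.381, 0.001]
force: [2.4, -2.7, -1.2]
width: 0.131
gripper_force: 12.0
```

>>> {"op": "jog_arm", "data": {
  "plan": [
    {"offset": [0.003,0,0],"twist": [0,0,0],"fingers": -1},
    {"offset": [0.006,0.001,0],"twist": [0,0,0],"fingers": -1}
  ]
}}

```text
clock: 13.02
position: [0.4973, 0.2446, 0.0702]
ee_rot: [-2.049, -2.381, 0.001]
force: [1.1, -3.7, -0.2]
width: 0.131
gripper_force: 12.0
```

>>> {"op": "jog_arm", "data": {
  "plan": [
    {"offset": [0.003,0,0],"twist": [0,0,0],"fingers": -1},
    {"offset": [0.006,0.001,0],"twist": [0,0,0],"fingers": -1}
  ]
}}

```text
clock: 13.28
position: [0.4972, 0.2455, 0.0702]
ee_rot: [-2.049, -2.381, 0.001]
force: [0.2, -4.0, -0.6]
width: 0.127
gripper_force: 12.0
```

>>> {"op": "jog_arm", "data": {
  "plan": [
    {"offset": [0.003,0,0],"twist": [0,0,0],"fingers": -1},
    {"offset": [0.006,0,0],"twist": [0,0,0],"fingers": -1}
  ]
}}

```text
clock: 13.52
position: [0.4971, 0.2464, 0.0701]
ee_rot: [-2.049, -2.381, 0.001]
force: [-0.1, -4.8, -0.7]
width: 0.13
gripper_force: 12.0
```

>>> {"op": "jog_arm", "data": {
  "plan": [
    {"offset": [0.003,0,0],"twist": [0,0,0],"fingers": -1},
    {"offset": [0.006,0,0],"twist": [0,0,0],"fingers": -1}
  ]
}}

```text
clock: 13.78
position: [0.497, 0.2473, 0.0702]
ee_rot: [-2.049, -2.381, 0.001]
force: [-0.4, -5.8, -1.9]
width: 0.133
gripper_force: 12.0
```

>>> {"op": "jog_arm", "data": {
  "plan": [
    {"offset": [0.003,0,0],"twist": [0,0,0],"fingers": -1},
    {"offset": [0.003,0,0],"twist": [0,0,0],"fingers": -1}
  ]
}}

```text
clock: 14.02
position: [0.4969, 0.2477, 0.0702]
ee_rot: [-2.049, -2.381, 0.001]
force: [-1.5, -5.6, -1.0]
width: 0.13
gripper_force: 12.0
```

>>> {"op": "jog_arm", "data": {
  "plan": [
    {"offset": [0.003,0,0],"twist": [0,0,0],"fingers": -1},
    {"offset": [0.003,0,0],"twist": [0,0,0],"fingers": -1}
  ]
}}

```text
clock: 14.28
position: [0.4969, 0.248, 0.0702]
ee_rot: [2.049, 2.381, -0.002]
force: [-0.9, -5.7, -1.2]
width: 0.131
gripper_force: 12.0
```

>>> {"op": "jog_arm", "data": {
  "plan": [
    {"offset": [0.004,0,0],"twist": [0,0,0],"fingers": -1},
    {"offset": [0.004,0,0],"twist": [0,0,0],"fingers": -1}
  ]
}}

```text
clock: 14.52
position: [0.4967, 0.2486, 0.0702]
ee_rot: [2.049, 2.381, -0.002]
force: [-0.8, -5.5, 0.2]
width: 0.13
gripper_force: 12.0
```

>>> {"op": "jog_arm", "data": {
  "plan": [
    {"offset": [0.004,0,0],"twist": [0,0,0],"fingers": -1},
    {"offset": [0.004,0,0],"twist": [0,0,0],"fingers": -1}
  ]
}}

```text
clock: 14.78
position: [0.4967, 0.2491, 0.0702]
ee_rot: [2.049, 2.381, -0.002]
force: [-2.0, -5.6, 0.4]
width: 0.129
gripper_force: 12.0
```

>>> {"op": "jog_arm", "data": {
  "plan": [
    {"offset": [0.004,0,0],"twist": [0,0,0],"fingers": -1},
    {"offset": [0.004,0,0],"twist": [0,0,0],"fingers": -1}
  ]
}}

```text
clock: 15.02
position: [0.4966, 0.2497, 0.0702]
ee_rot: [2.049, 2.381, -0.002]
force: [-1.1, -5.6, 1.0]
width: 0.129
gripper_force: 12.0
```

>>> {"op": "jog_arm", "data": {
  "plan": [
    {"offset": [0.004,0,0],"twist": [0,0,0],"fingers": -1},
    {"offset": [0.007,0,0],"twist": [0,0,0],"fingers": -1}
  ]
}}

```text
clock: 15.28
position: [0.4965, 0.2507, 0.0702]
ee_rot: [2.049, 2.381, -0.002]
force: [-1.4, -5.4, 0.3]
width: 0.134
gripper_force: 12.0
```

>>> {"op": "jog_arm", "data": {
  "plan": [
    {"offset": [0.004,0,0],"twist": [0,0,0],"fingers": -1},
    {"offset": [0.007,0,0],"twist": [0,0,0],"fingers": -1}
  ]
}}

```text
clock: 15.52
position: [0.4963, 0.2517, 0.0702]
ee_rot: [2.049, 2.381, -0.002]
force: [-1.6, -6.2, 1.6]
width: 0.127
gripper_force: 12.0
```

>>> {"op": "jog_arm", "data": {
  "plan": [
    {"offset": [0.004,0,0],"twist": [0,0,0],"fingers": -1},
    {"offset": [0.007,0,0],"twist": [0,0,0],"fingers": -1}
  ]
}}

```text
clock: 15.78
position: [0.4961, 0.2528, 0.0702]
ee_rot: [2.049, 2.381, -0.002]
force: [-0.9, -5.9, 0.1]
width: 0.13
gripper_force: 12.0
```

>>> {"op": "jog_arm", "data": {
  "plan": [
    {"offset": [0.004,0,0],"twist": [0,0,0],"fingers": -1},
    {"offset": [0.007,0,0],"twist": [0,0,0],"fingers": -1}
  ]
}}

```text
clock: 16.02
position: [0.496, 0.2538, 0.0702]
ee_rot: [2.049, 2.381, -0.002]
force: [-1.7, -5.8, -0.7]
width: 0.128
gripper_force: 12.0
```

>>> {"op": "jog_arm", "data": {
  "plan": [
    {"offset": [0.004,0,0],"twist": [0,0,0],"fingers": -1},
    {"offset": [0.006,0,0],"twist": [0,0,0],"fingers": -1}
  ]
}}

```text
clock: 16.27
position: [0.4958, 0.2547, 0.0702]
ee_rot: [2.049, 2.381, -0.002]
force: [-2.5, -6.3, 0.0]
width: 0.13
gripper_force: 12.0
```

>>> {"op": "jog_arm", "data": {
  "plan": [
    {"offset": [0.004,0,0],"twist": [0,0,0],"fingers": -1},
    {"offset": [0.006,0,0],"twist": [0,0,0],"fingers": -1}
  ]
}}

```text
clock: 16.52
position: [0.4957, 0.2556, 0.0702]
ee_rot: [2.049, 2.381, -0.002]
force: [-0.1, -5.4, 0.3]
width: 0.13
gripper_force: 12.0
```

>>> {"op": "jog_arm", "data": {
  "plan": [
    {"offset": [0.004,0,0],"twist": [0,0,0],"fingers": -1},
    {"offset": [0.006,0,0],"twist": [0,0,0],"fingers": -1}
  ]
}}

```text
clock: 16.77
position: [0.4956, 0.2565, 0.0702]
ee_rot: [2.049, 2.381, -0.002]
force: [-1.5, -6.8, 0.9]
width: 0.134
gripper_force: 12.0
```

>>> {"op": "jog_arm", "data": {
  "plan": [
    {"offset": [0.004,0,0],"twist": [0,0,0],"fingers": -1},
    {"offset": [0.006,0,0],"twist": [0,0,0],"fingers": -1}
  ]
}}

```text
clock: 17.02
position: [0.4955, 0.257, 0.0702]
ee_rot: [2.049, 2.381, -0.002]
force: [-1.8, -7.3, 2.1]
width: 0.131
gripper_force: 12.0
```

>>> {"op": "jog_arm", "data": {
  "plan": [
    {"offset": [0.004,0,0],"twist": [0,0,0],"fingers": -1},
    {"offset": [0.006,0,0],"twist": [0,0,0],"fingers": -1}
  ]
}}

```text
clock: 17.27
position: [0.4954, 0.2577, 0.0702]
ee_rot: [2.049, 2.38, -0.003]
force: [-1.7, -8.0, 2.3]
width: 0.13
gripper_force: 12.0
```

>>> {"op": "jog_arm", "data": {
  "plan": [
    {"offset": [0.003,0,0],"twist": [0,0,0],"fingers": -1},
    {"offset": [0.003,0,0],"twist": [0,0,0],"fingers": -1}
  ]
}}

```text
clock: 17.52
position: [0.4953, 0.258, 0.0702]
ee_rot: [2.049, 2.38, -0.003]
force: [-1.1, -7.1, 2.2]
width: 0.128
gripper_force: 12.0
```

>>> {"op": "jog_arm", "data": {
  "plan": [
    {"offset": [0.002,0,0],"twist": [0,0,0],"fingers": -1},
    {"offset": [0.002,0,0],"twist": [0,0,0],"fingers": -1}
  ]
}}

```text
clock: 17.77
position: [0.4953, 0.2582, 0.0702]
ee_rot: [2.049, 2.38, -0.003]
force: [-1.4, -8.1, 1.6]
width: 0.132
gripper_force: 12.0
```

>>> {"op": "jog_arm", "data": {
  "plan": [
    {"offset": [0.003,0,0],"twist": [0,0,0],"fingers": -1},
    {"offset": [0.003,0,0],"twist": [0,0,0],"fingers": -1}
  ]
}}

```text
clock: 18.02
position: [0.4953, 0.2586, 0.0703]
ee_rot: [2.049, 2.38, -0.003]
force: [-0.6, -8.7, 3.0]
width: 0.13
gripper_force: 12.0
```

>>> {"op": "jog_arm", "data": {
  "plan": [
    {"offset": [0.002,0,0],"twist": [0,0,0],"fingers": -1},
    {"offset": [0.002,0,0],"twist": [0,0,0],"fingers": -1}
  ]
}}

```text
clock: 18.27
position: [0.4953, 0.2588, 0.0703]
ee_rot: [2.049, 2.38, -0.003]
force: [-1.2, -8.6, 3.2]
width: 0.131
gripper_force: 12.0
```

>>> {"op": "jog_arm", "data": {
  "plan": [
    {"offset": [0.002,0,0],"twist": [0,0,0],"fingers": -1},
    {"offset": [0.002,0,0],"twist": [0,0,0],"fingers": -1}
  ]
}}

```text
clock: 18.52
position: [0.4953, 0.2589, 0.0703]
ee_rot: [2.049, 2.38, -0.004]
force: [-1.5, -9.2, 3.8]
width: 0.132
gripper_force: 12.0
```

>>> {"op": "jog_arm", "data": {
  "plan": [
    {"offset": [0.002,0,0],"twist": [0,0,0],"fingers": -1},
    {"offset": [0.002,0,0],"twist": [0,0,0],"fingers": -1}
  ]
}}

```text
clock: 18.77
position: [0.4952, 0.2589, 0.0703]
ee_rot: [2.05, 2.379, -0.004]
force: [-0.8, -10.3, 5.2]
width: 0.131
gripper_force: 12.0
```

>>> {"op": "jog_arm", "data": {
  "plan": [
    {"offset": [0.003,0,0],"twist": [0,0,0],"fingers": -1},
    {"offset": [0.003,0,0],"twist": [0,0,0],"fingers": -1},
    {"offset": [0.003,0,0],"twist": [0,0,0],"fingers": -1}
  ]
}}

```text
clock: 19.15
position: [0.4952, 0.259, 0.0703]
ee_rot: [2.05, 2.379, -0.005]
force: [-1.7, -12.0, 4.4]
width: 0.131
gripper_force: 12.0
```

>>> {"op": "jog_arm", "data": {
  "plan": [
    {"offset": [0.002,0,0],"twist": [0,0,0],"fingers": -1},
    {"offset": [0.002,0,0],"twist": [0,0,0],"fingers": -1},
    {"offset": [0.002,0,0],"twist": [0,0,0],"fingers": -1},
    {"offset": [0.002,0,0],"twist": [0,0,0],"fingers": -1}
  ]
}}

```text
clock: 19.65
position: [0.4952, 0.259, 0.0703]
ee_rot: [2.05, 2.378, -0.005]
force: [-0.8, -12.9, 4.8]
width: 0.125
gripper_force: 12.0
```

>>> {"op": "jog_arm", "data": {
  "plan": [
    {"offset": [0,0,-0.002],"twist": [0,0,0],"fingers": -1},
    {"offset": [0,0,-0.002],"twist": [0,0,0],"fingers": -1},
    {"offset": [0,0,-0.002],"twist": [0,0,0],"fingers": -1},
    {"offset": [0,0,-0.002],"twist": [0,0,0],"fingers": -1}
  ]
}}

```text
clock: 20.15
position: [0.4952, 0.2591, 0.0703]
ee_rot: [2.05, 2.378, -0.005]
force: [-0.9, -11.9, 2.5]
width: 0.131
gripper_force: 12.0
```

Now release gently and retreat upward.

>>> {"op": "jog_arm", "data": {
  "plan": [
    {"offset": [0,0,-0.002],"twist": [0,0,0],"fingers": -0.3},
    {"offset": [0,0,-0.002],"twist": [0,0,0],"fingers": -0.3},
    {"offset": [0,0,-0.002],"twist": [0,0,0],"fingers": -0.3},
    {"offset": [0,0,-0.1],"twist": [0,0,0],"fingers": -0.3},
    {"offset": [0,0,-0.3],"twist": [0,0,0],"fingers": -0.3},
    {"offset": [0,0,-0.6],"twist": [0,0,0],"fingers": -0.3},
    {"offset": [-0.5,0,-0.8],"twist": [0,0,0],"fingers": -0.3},
    {"offset": [-1,0,-0.8],"twist": [0,0,0],"fingers": -0.3},
    {"offset": [-1,0,-0.8],"twist": [0,0,0],"fingers": -0.3}
  ]
}}

```text
clock: 21.28
position: [0.5184, 0.1096, 0.1922]
ee_rot: [2.052, 2.376, 0.001]
force: [0.4, 0.5, 0.1]
width: 0.348
gripper_force: 0.0
```

Run:
```python
from h import *
a=get_image("scene")[:,:,::-1]; b=get_image("top")[:,:,::-1]
r=lambda x:cv2.resize(x,(800,300),interpolation=3)
cv2.imwrite("pics/p4.png",np.vstack([r(a[150:225,400:600]),r(b[215:290,60:260])]))
print(observe()["force"],observe()["width"])
for n in("scene","top"):
  for d in landmark_of("stop_face",n)[:1]: print((np.array(d["at"])[::-1]*[640,480]).round(1))
```

```text
[ 0.07004145  0.43211069 -0.77408904] 0.34817826769049515
[487.8 196.3]
[126.1 256.2]
```

View pics/p4.png

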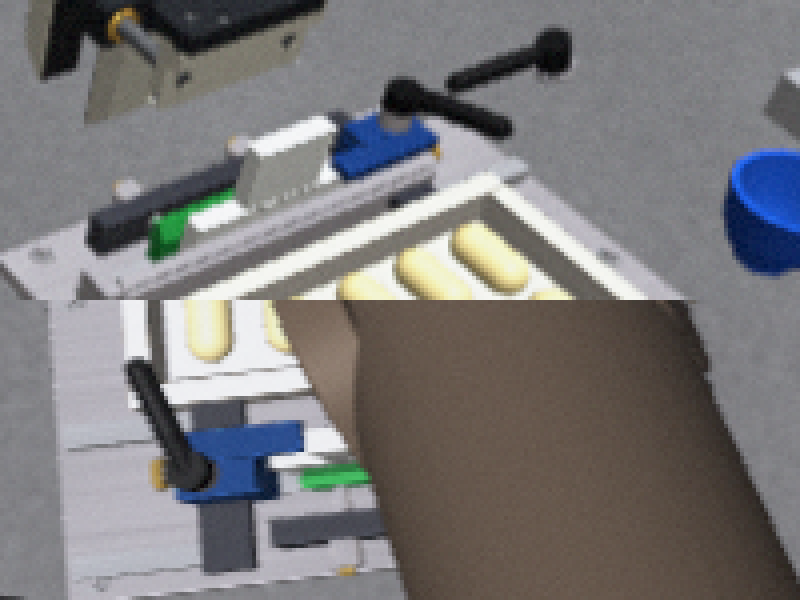

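```bash
python3 -c "
from cell import *
print(sign_off())"
```

```text
the job is handed in; nothing more can be done
None
```

The 12 mm strip (12.0–12.3 mm in the fingers) is home in the nest, bearing on the buffer with roughly 5–8 N estimated at the last push, then released. In the last picture it stands upright under the nose with the stop unmoved. I did not re-check the other two strips, the soap bars or the wrench after the lift. The job is handed in at about 21 s of the 67 s allowed, and no verdict was shown.

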